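Make up a grinding wheel pack on its arbor

TASK

Make up the wheel pack on the upright arbor of the bench stand: first the dark steel flange, then the large grinding wheel, then the brass collar and last the black domed cap, each threaded over the arbor and lying flat on the one before. Lower each piece all the way down before letting go, do not let it drop down the arbor, and leave the small spare wheel, the vase and the brush where they are.

Things in the scene. Friction and masses are not known exactly. Their poses are not given: they have to be found in the camera images.
- stand: Bench stand, fixed to the bench, the only thing with an upright pin: a dark steel round base 90 mm in diameter and 14 mm thick, with a bright steel arbor 14 mm in diameter standing up from its centre. The arbor's top is 72 mm above the bench; its last 8 mm taper to a 6 mm tip. Origin at the centre of the base's underside, on the bench; z up along the arbor.
- flange: Dark steel flange: flat ring 56 mm in diameter, 12 mm thick, about 190 g, with a 22 mm hole right through, origin at the centre of its underside, z up along the hole's axis; lies flat on the bench. Goes first, on the stand's base.
- stone: Large grinding wheel of rough light grey stone: flat ring 66 mm in diameter, 16 mm thick, about 115 g, with a 22 mm hole right through, origin at the centre of its underside, z up along the hole's axis; lies flat on the bench. Goes second, on the flange.
- collar: Brass collar: ring 36 mm in diameter, 16 mm high, about 85 g, with a 22 mm hole right through, origin at the centre of its underside, z up along the hole's axis; lies flat on the bench. Goes third, on the large wheel.
- cap: Black plastic domed cap: round, 38 mm in diameter, its side upright for the lower 18 mm, domed above to 31 mm high, about 40 g; closed on top, with a blind hole 22 mm in diameter and 18 mm deep in its underside. Stands upright on the bench, hole down; origin at the centre of its underside, z up. Goes last, on the collar (the arbor then stands 14 mm into it).
- spare: Small spare grinding wheel of the same light grey stone, not to be used: flat ring 44 mm in diameter, 12 mm thick, with a 22 mm hole right through, origin at the centre of its underside, z up along the hole's axis; lies flat on the bench. Stays where it is.
- vase: Green glass vase, upright, 84 mm in diameter at the belly and 140 mm high, to the right of the work; origin at the centre of its underside. Stays where it is.
- brush: Hand brush about 200 mm long, lying flat to the left of the work; origin near the middle of its underside. Stays where it is.
Things that resemble listed ones, but are neither listed nor needed, are in the scene too. Several things have the shape of the collar; the one meant has the colours described above.

How it is judged:
By the outcome, as a careful person would: the job done as asked, in the order asked, and still so for the second after the job is handed in, with the robot touching nothing.
It also fails if it takes over 115 s, if anything falls off the work surface, if the arm or the gripper's body presses on something with over 40 N, if the wrist force passes 120 N, or if a joint passes its speed limit or range.

ROBOT

A 7-joint arm with a two-finger parallel gripper is mounted at the origin on the work surface. World frame = base frame: x ahead of the robot, y to its left, z up, the work surface at z = 0. Lengths are in m, angles in degrees, forces in N, time in s.
With the tool pointing down it reaches from about 0.425 to 0.875 m from the base axis. Payload 4.7 kg.
Tool frame: the origin (TCP) lies on the centre line of the jaws, within the pads' length; the fingertips stand 19 mm ahead of it and the grasp point (between the pads) is the TCP; z points along the fingers, y is the line along which they close (so a half turn about z gives the same grasp; the last joint's range is limited). The gripper opens to 87 mm and grips with 3 to 60 N. Pads are 19 mm wide; open, the fingers measure 117 mm over their backs; the gripper's body (75 mm by 190 mm) begins 51 mm behind the grasp point.
Start: joints at [-67.317, 18.392, -4.016, 83.108, 1.295, 78.541, -3.26], TCP at [0.242, 0.603, 0.242] pointing down, gripper open.
Joint ranges: [-163.93, 163.93], [-17.29, 119.83], [-79.2, 71.16], [3.27, 140.29], [-89.18, 269.18], [5.43, 117.66], [-154.24, 154.24]. Speed limits (degrees/s): [147.25, 147.25, 180, 180, 180, 180, 180].

INTERFACE

Orientations are given as [roll, pitch, yaw] about the fixed x, y, z axes, in that order (R = Rz(yaw) Ry(pitch) Rx(roll)).
In Python, from cell import env, imaging gives the robot as it stands.
- The arm moves only by the shell command python3 -m crank 'ROWS' [OPENING] [FORCE]. ROWS is JSON, a list of rows, each an object of numbers: "x", "y", "z": the shift along the tool's x, y, z in m; "turn": the turn about the tool's z in rad. In form: [{"x": .., "y": .., "z": .., "turn": ..}, ...]. A call has 1 to 12 rows; each row is the pose to reach, as a shift and turn from the pose commanded when the call began, along the tool's axes at that moment; what a row does not reach only later rows make up. A row lasts 1/8 s, in which the tool goes at most 62.5 mm and 10.7 degrees, less where a joint would pass 70% of its speed; a pose out of reach is approached as far as the arm can. A call with a gripper value outside its range is refused whole. OPENING is the finger opening in m, from 0 to 0.087, set as the call begins (- or left out, the last holds). The fingers move at their own pace and stop on an object; FORCE is the grip in N (left out, the last holds). Time passes only in rows, so rows that repeat a pose let the fingers close. It gives the time, the measured TCP pose, the force, the opening and the grip force at its end, in the units of the state.
- env.get_obs(): the state, without advancing time (a new reading comes with each control period).
- imaging.read_camera(name): name is "side" or "top" or "wrist"; returns the picture (400x640x3 uint8, red, green, blue); there is no depth.
- imaging.get_calibration(name): a dict with "camera_matrix" (3x3 intrinsics, pixels), "position" and "attitude" of the camera in the world. Camera axes: x right, y up, looking along -z (the intrinsics and any distortion apply to the point x, -y, -z); pixel columns grow to the right and rows downward; lengths in m; the calibration is good to about 2 mm. A picture is of the moment at which its call begins: read the wrist's pose just before it. get_calibration takes no time and is no camera call; for the wrist camera it gives the pose at the moment of the call.
- env.sign_off(): hands the job in; it is judged then, once.
The state is a dict: "time_s": time; "qpos": joint angles; "joint_velocities": joint speeds; "effort": joint torques, N m; "tool_pos": TCP position; "tool_rot": TCP orientation; "force": force on the tool from outside, world axes, zero at the start; "wrist_torque": the same for the moment, N m; "grip_width": finger opening in m; "grasp_force": force on a finger pad.
Only numpy, scipy, OpenCV 4.12 (cv2) and the standard library are available. Lean on these libraries where they do the work, as an engineer would, in place of code of your own. Each camera call takes 0.05 s, during which the arm holds its last target. There are 200 camera calls.

## Working session

There is one attempt and no reset: what is moved stays moved. The work goes in short steps, Python scripts to look and compute and a shell command to move; the robot and the scene stay as the last step left them, time stands still between calls to the robot, and variables do not carry over. Pictures are saved under pics/ and viewed, at most 17 in all, crops included, and the job is handed in when it is done.

```bash
ls; mkdir -p pics
python3 - <<'E'
from cell import env, imaging
import cv2
o=env.get_obs()
for k in("time_s","tool_pos","tool_rot","force","grip_width"):print(k,o[k])
for n in("top","side","wrist"):
    c=imaging.get_calibration(n);print(n,c)
for n in("top","side"):
    cv2.imwrite(f"pics/{n}0.png",imaging.read_camera(n)[:,:,::-1])
E
```

```text
pics
time_s 0.0
tool_pos [0.24204294 0.60271372 0.24047572]
tool_rot [-1.79893433e+02  5.50104041e-03  1.58124593e+02]
force [-0.04720319  0.48146499  0.50859229]
grip_width 0.08714753000752222
top {'camera_matrix': array([[372.44944627,   0.        , 324.21098094],
       [  0.        , 372.44944627, 199.37869587],
       [  0.        ,   0.        ,   1.        ]]), 'position': array([0.31348585, 0.01600273, 0.96525119]), 'attitude': array([ 11.71023152,   0.12574576, -98.09349423])}
side {'camera_matrix': array([[434.9883416 ,   0.        , 324.4489601 ],
       [  0.        , 434.9883416 , 201.68486821],
       [  0.        ,   0.        ,   1.        ]]), 'position': array([-0.01766045, -0.56309016,  0.8653008 ]), 'attitude': array([ 42.59228578,  -1.11922652, -41.91246621])}
wrist {'camera_matrix': array([[284.93180206,   0.        , 324.10068914],
       [  0.        , 284.93180206, 205.65896814],
       [  0.        ,   0.        ,   1.        ]]), 'position': array([0.17851524, 0.62959164, 0.38370064]), 'attitude': array([-14.87229887,   0.1693082 ,  68.06977798])}
```

View pics/top0.png

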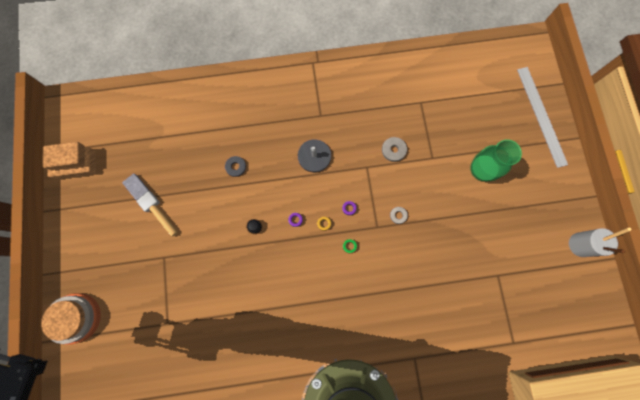

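View pics/side0.png

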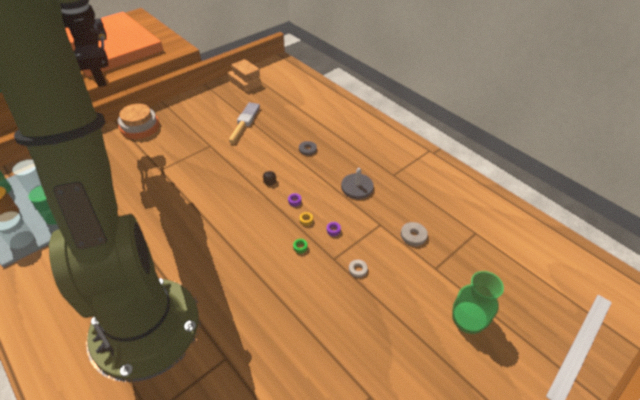

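Top view: flange at (235,166), stand at (315,155), large stone at (395,149), small spare at (399,215) and cap at (255,226). There are four collar-shaped rings: brass/yellow (324,224), purple (296,220) and (350,208), green (350,246). I choose the yellow one, and the larger grey ring at (395,149) as the stone. Next I'll locate them all and check the choice in one close crop.

```bash
cat > h.py <<'E'
import numpy as np, cv2
from scipy.spatial.transform import Rotation as Ro
from cell import env, imaging
def ray(c,u,v):
    K=c["camera_matrix"]; R=Ro.from_euler("xyz",c["attitude"],degrees=True).as_matrix()
    d=np.array([(u-K[0,2])/K[0,0],-(v-K[1,2])/K[1,1],-1.]); return np.array(c["position"]),R@d
def onplane(c,u,v,z):
    p,d=ray(c,u,v); return p+d*(z-p[2])/d[2]
def pix(c,P):
    K=c["camera_matrix"]; R=Ro.from_euler("xyz",c["attitude"],degrees=True).as_matrix()
    q=R.T@(np.array(P)-c["position"]); return K[0,2]+K[0,0]*q[0]/-q[2],K[1,2]-K[1,1]*q[1]/-q[2]
def snap(n,name=None):
    c=imaging.get_calibration(n); im=imaging.read_camera(n)[:,:,::-1].copy()
    if name: cv2.imwrite(f"pics/{name}.png",im)
    return c,im
def toolshift(P,o=None):
    "shift in tool axes from the measured TCP to P"
    o=o or env.get_obs(); R=Ro.from_euler("xyz",o["tool_rot"],degrees=True).as_matrix()
    return R.T@(np.array(P)-o["tool_pos"])
E
python3 - <<'E'
from h import *
c=imaging.get_calibration("top"); im=cv2.imread("pics/top0.png")
hsv=cv2.cvtColor(im,cv2.COLOR_BGR2HSV)
T=dict(flange=(235,166,.012),stand=(315,155,.014),stone=(395,149,.016),spare=(399,215,.012),collar=(324,224,.016),cap=(255,226,.02))
for k,(u,v,z) in T.items():
    w=26; sub=hsv[v-w:v+w,u-w:u+w].astype(int)
    if k=="collar": m=(sub[...,0]>18)&(sub[...,0]<35)&(sub[...,1]>170)
    elif k in("stone","spare"): m=sub[...,1]<90
    else: m=(sub[...,2]<90)
    n,l,s,cen=cv2.connectedComponentsWithStats(m.astype(np.uint8))
    i=1+np.argmax(s[1:,4]); pts=np.argwhere(l==i)[:,::-1].astype(np.float32)
    (cx,cy),r=cv2.minEnclosingCircle(pts); U,V=cx+u-w,cy+v-w
    P=onplane(c,U,V,z); E=onplane(c,U+r,V,z)
    bx,by,bw,bh=s[i][:4]; Q=onplane(c,u-w+bx+bw/2-.5,v-w+by+bh/2-.5,z)
    print(k,P.round(4),"bbox",Q.round(4),"dia",2*np.linalg.norm(E-P).round(4),"reach",np.hypot(*P[:2]).round(3))
a=cv2.resize(im[140:260,210:430],(800,436),interpolation=cv2.INTER_CUBIC); cv2.imwrite("pics/crop0.png",a)
E
```

```text
flange [0.6269 0.2046 0.012 ] bbox [0.6286 0.2025 0.012 ] dia 0.0512 reach 0.659
stand [ 0.6205 -0.0075  0.014 ] bbox [ 0.6232 -0.0078  0.014 ] dia 0.086 reach 0.621
stone [ 0.6185 -0.214   0.016 ] bbox [ 0.6199 -0.2142  0.016 ] dia 0.0676 reach 0.655
spare [ 0.4426 -0.1947  0.012 ] bbox [ 0.4413 -0.1944  0.012 ] dia 0.0458 reach 0.484
collar [0.4476 0.     0.016 ] bbox [0.4475 0.0009 0.016 ] dia 0.0354 reach 0.448
cap [0.4625 0.1742 0.02  ] bbox [0.4625 0.1742 0.02  ] dia 0.0452 reach 0.494
```

View pics/crop0.png

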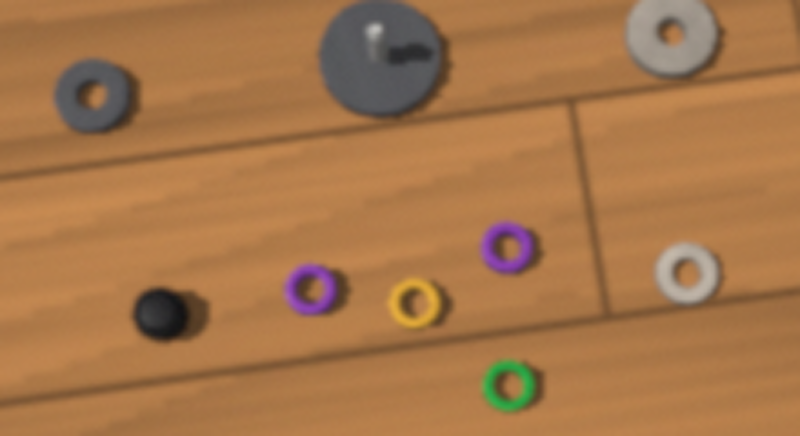

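The crop confirms it: flange upper left, large stone upper right, yellow brass ring centre at crop (415,303), and the spare clearly smaller at (688,273). Measured diameters match the sizes given. Next I go above the flange and bring the yaw to 180.

```bash
python3 -c "
from h import *
print(toolshift([.628,.2035,.16]).round(3))"
```

```text
[-0.507 -0.227  0.081]
```

```bash
python3 -m crank '[{"x":-0.05,"y":-0.02,"z":0.01,"turn":-0.1},{"x":-0.105,"y":-0.045,"z":0.02,"turn":-0.2},{"x":-0.16,"y":-0.07,"z":0.03,"turn":-0.3},{"x":-0.215,"y":-0.095,"z":0.04,"turn":-0.382},{"x":-0.27,"y":-0.12,"z":0.05,"turn":-0.382},{"x":-0.325,"y":-0.145,"z":0.06,"turn":-0.382},{"x":-0.38,"y":-0.17,"z":0.07,"turn":-0.382},{"x":-0.435,"y":-0.195,"z":0.08,"turn":-0.382},{"x":-0.48,"y":-0.215,"z":0.081,"turn":-0.382},{"x":-0.507,"y":-0.227,"z":0.081,"turn":-0.382},{"x":-0.507,"y":-0.227,"z":0.081,"turn":-0.382},{"x":-0.507,"y":-0.227,"z":0.081,"turn":-0.382}]' 0.087 30
python3 -c "
from h import *
print(toolshift([.628,.2035,.16]).round(3), env.get_obs()['tool_rot'])
c,im=snap('wrist','w1');print(c['position'],c['attitude'])
print(pix(c,[.628,.2035,.012]))"
```

```text
time_s: 1.6
tool_pos: [0.6272, 0.2049, 0.1601]
tool_rot: [180.0, -0.1, -179.9]
force: [-0.4, 0.9, -0.8]
grip_width: 0.0871
grasp_force: 0.0
[-0.001 -0.001  0.   ] [ 1.79952419e+02 -8.18441705e-02 -1.79920844e+02]
[0.55872159 0.20521219 0.3034056 ] [-1.47642928e+01 -5.60232835e-03  9.00201847e+01]
(np.float64(322.42111879996014), np.float64(198.7390222816936))
```

View pics/w1.png

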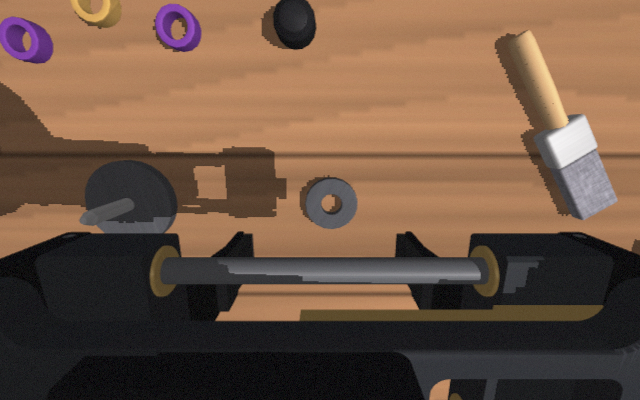

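Wrist view: flange centre about (331,203) between the open fingers (tips near (245,235) and (400,235)). The stand is at (130,200), the cap at (294,22). The flange sits about 9 px from where the top view predicted, so I'll measure it here and re-derive from the hole, with the side view as a third opinion.

```bash
cat >> h.py <<'E'
def blob(im,u,v,w,test):
    h,wd=im.shape[:2]; u0,v0=max(0,u-w),max(0,v-w); sub=im[v0:v+w,u0:u+w]
    m=test(cv2.cvtColor(sub,cv2.COLOR_BGR2HSV).astype(int)).astype(np.uint8)
    n,l,s,_=cv2.connectedComponentsWithStats(m); i=1+np.argmax(s[1:,4])
    ct=max(cv2.findContours((l==i).astype(np.uint8),cv2.RETR_EXTERNAL,cv2.CHAIN_APPROX_NONE)[0],key=len)
    (cx,cy),ax,an=cv2.fitEllipse(cv2.convexHull(ct)); return cx+u0,cy+v0,ax
grey=lambda s:s[...,1]<75
dark=lambda s:(s[...,2]<110)&(s[...,1]<75)
brass=lambda s:(s[...,0]>18)&(s[...,0]<35)&(s[...,1]>150)&(s[...,2]>90)
E
python3 - <<'E'
from h import *
c=imaging.get_calibration("wrist"); im=cv2.imread("pics/w1.png")
for n,u,v,w,z,t in(("flange",331,203,32,.012,grey),("stand",130,200,60,.014,dark)):
    U,V,ax=blob(im,u,v,w,t); print(n,U,V,ax,onplane(c,U,V,z).round(4),"dia",np.array(ax)/285*(c["position"][2]-z))
g=cv2.cvtColor(im,cv2.COLOR_BGR2HSV)
print(g[203,300:365:3].tolist())
for nm,file in(("top","top0"),("side","side0")):
    c=imaging.get_calibration(nm); im=cv2.imread(f"pics/{file}.png")
    for n,p,w,z,t in(("flange",((235,166),(308,148)),16,.012,grey),("stone",((395,149),(414,234)),20,.016,grey),("spare",((399,215),(358,268)),16,.012,grey),("collar",((324,224),(306,218)),12,.016,brass)):
        u,v=p[nm=="side"]; U,V,ax=blob(im,u,v,w,t); print(nm,n,round(U,1),round(V,1),np.round(ax,1),onplane(c,U,V,z).round(4), onplane(c,U,V,z/2).round(4))
E
```

```text
flange 330.7319869995117 202.75885009765625 (51.456233978271484, 52.10787582397461) [0.6322 0.2129 0.012 ] dia [0.05264243 0.05330909]
stand 129.18853378295898 246.76958465576172 (119.70586395263672, 177.35958862304688) [ 0.6816 -0.0069  0.014 ] dia [0.12162534 0.18020354]
[[14, 115, 89], [13, 122, 90], [120, 14, 91], [125, 16, 95], [130, 8, 96], [120, 15, 101], [115, 15, 99], [12, 98, 135], [13, 122, 176], [13, 123, 176], [13, 122, 177], [13, 121, 175], [13, 123, 85], [12, 123, 89], [120, 10, 77], [125, 15, 99], [120, 15, 99], [120, 3, 96], [110, 16, 98], [10, 80, 147], [13, 119, 178], [12, 118, 177]]
top flange 235.1 166.0 [19.7 20.5] [0.633  0.2126 0.012 ] [0.635  0.2139 0.006 ]
top stone 394.1 148.9 [23.8 24.7] [ 0.6189 -0.2142  0.016 ] [ 0.6214 -0.2162  0.008 ]
top spare 398.5 215.0 [16.5 17.2] [ 0.4413 -0.1945  0.012 ] [ 0.4421 -0.1958  0.006 ]
top collar 323.8 223.0 [12.8 13.8] [4.474e-01 1.000e-04 1.600e-02] [ 4.485e-01 -1.000e-04  8.000e-03]
side flange 307.3 147.5 [12.5 16.5] [0.6278 0.208  0.012 ] [0.6323 0.2134 0.006 ]
side stone 413.8 233.3 [21.7 26.2] [ 0.6134 -0.2192  0.016 ] [ 0.6193 -0.216   0.008 ]
side spare 357.7 268.0 [16.6 18.3] [ 0.4368 -0.1984  0.012 ] [ 0.44   -0.1958  0.006 ]
side collar 306.0 218.0 [12.2 13.3] [ 0.4425 -0.0043  0.016 ] [0.4469 0.0009 0.008 ]
```

Wrist, top and side now agree on the flange at (0.632, 0.213); the earlier coarse mask had clipped it. Now the exact shift to the grasp, and the stand measured the same way.

Run:
```python
from h import *
print("to flange grasp",toolshift([.6325,.2127,.022]).round(4))
for nm,file,p in(("top","top0",(315,155)),("side","side0",(358,186))):
    c=imaging.get_calibration(nm); im=cv2.imread(f"pics/{file}.png")
    U,V,ax=blob(im,*p,26,grey); print(nm,"base",U,V,ax,onplane(c,U,V,.014).round(4),onplane(c,U,V,.007).round(4))
```

```text
to flange grasp [-0.0057  0.007   0.1383]
top base 314.11867332458496 155.39273643493652 (31.910491943359375, 33.362403869628906) [6.317e-01 1.000e-04 1.400e-02] [ 0.6341 -0.      0.007 ]
side base 357.2800350189209 183.2888641357422 (29.65323829650879, 30.53076934814453) [6.327e-01 3.000e-04 1.400e-02] [0.638  0.0049 0.007 ]
```

```bash
python3 -m crank '[{"x":-0.005,"y":0.007,"z":0.04},{"x":-0.005,"y":0.007,"z":0.09},{"x":-0.005,"y":0.007,"z":0.12},{"x":-0.005,"y":0.007,"z":0.133},{"x":-0.005,"y":0.007,"z":0.138},{"x":-0.005,"y":0.007,"z":0.138},{"x":-0.005,"y":0.007,"z":0.138}]' 0.087 30
python3 -m crank '[{"z":0},{"z":0},{"z":0},{"z":0},{"z":0},{"z":0}]' 0.045 30
```

```text
invalid input
invalid input
```

```bash
python3 -m crank '[{"x":-0.005,"y":0.007,"z":0.04,"turn":0},{"x":-0.005,"y":0.007,"z":0.09,"turn":0},{"x":-0.005,"y":0.007,"z":0.12,"turn":0},{"x":-0.005,"y":0.007,"z":0.133,"turn":0},{"x":-0.005,"y":0.007,"z":0.138,"turn":0},{"x":-0.005,"y":0.007,"z":0.138,"turn":0},{"x":-0.005,"y":0.007,"z":0.138,"turn":0}]' 0.087 30
python3 -c "
from h import *
print(toolshift([.6325,.2127,.022]).round(4))"
```

```text
time_s: 2.52
tool_pos: [0.6341, 0.2111, 0.0242]
tool_rot: [179.9, 0.1, -180.0]
force: [0.4, -0.1, 0.5]
grip_width: 0.087
grasp_force: 0.0
[0.0017 0.0016 0.0022]
```

```bash
python3 -m crank '[{"x":0.001,"y":0.001,"z":0.002,"turn":0},{"x":0.001,"y":0.001,"z":0.002,"turn":0},{"x":0.001,"y":0.001,"z":0.002,"turn":0},{"x":0.001,"y":0.001,"z":0.002,"turn":0},{"x":0.001,"y":0.001,"z":0.002,"turn":0},{"x":0.001,"y":0.001,"z":0.002,"turn":0}]' 0.04 30
```

```text
time_s: 3.28
tool_pos: [0.6322, 0.2117, 0.0207]
tool_rot: [180.0, 0.0, -180.0]
force: [0.4, 0.1, 0.4]
grip_width: 0.0546
grasp_force: 30.0
```

```bash
python3 -m crank '[{"x":0,"y":0,"z":-0.03,"turn":0},{"x":0,"y":0,"z":-0.08,"turn":0},{"x":0,"y":-0.03,"z":-0.12,"turn":0},{"x":0,"y":-0.08,"z":-0.14,"turn":0},{"x":0,"y":-0.11,"z":-0.14,"turn":0},{"x":0,"y":-0.11,"z":-0.14,"turn":0},{"x":0,"y":-0.11,"z":-0.14,"turn":0},{"x":0,"y":-0.11,"z":-0.14,"turn":0}]'
python3 - <<'E'
from h import *
o=env.get_obs(); c,im=snap("wrist","w2"); print(o["tool_pos"],c["position"],pix(c,[.632,0,.072]),pix(c,[.632,0,.014]))
E
```

```text
time_s: 4.28
tool_pos: [0.6317, 0.1037, 0.1599]
tool_rot: [180.0, -0.1, -179.8]
force: [-0.2, 0.5, -1.7]
grip_width: 0.0544
grasp_force: 30.0
[0.63170019 0.10367616 0.15992618] [0.56318759 0.10384886 0.30325691] (np.float64(201.2483252380548), np.float64(214.3194723447896)) (np.float64(224.43209251316182), np.float64(198.49268211485196))
```

View pics/w2.png

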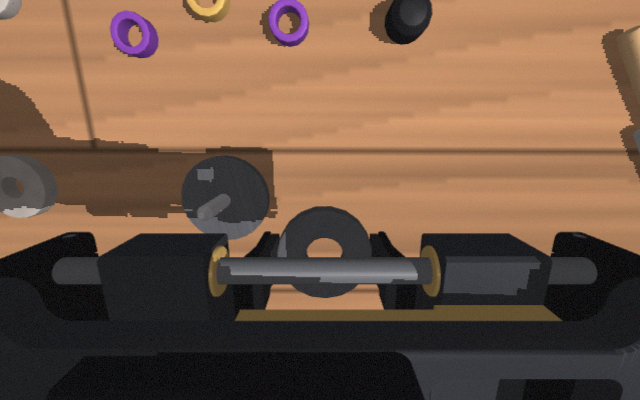

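Wrist view: the flange is held level at about (325,250). The base centre is at (225,197) and the arbor tip at (203,213); predictions for a stand at (0.632, 0.000) are (224,198) and (201,214), so that holds within 1 mm. Now I'll check the flange's place in the jaws from its top edge, along tool x.

Run:
```python
from h import *
o=env.get_obs(); c=imaging.get_calibration("wrist"); t=o["tool_pos"]
f=t+[0,0,-.0087]
print("pred centre,far,near edge",[np.round(pix(c,f+np.array([dx,dy,0])),1) for dx,dy in((0,0),(-.028,0),(.028,0),(-.011,0),(.011,0),(0,.028),(0,-.028))])
print("to stand, over",toolshift([.632,0.0005,.12]).round(4),"down",toolshift([.632,.0005,.0357]).round(4))
```

```text
pred centre,far,near edge [array([323.5, 253.1]), array([323.6, 206.3]), array([323.5, 296.1]), array([323.6, 235.2]), array([323.5, 270.5]), array([372.1, 253.2]), array([275. , 253.1])]
to stand, over [-0.    -0.103  0.04 ] down [-1.000e-04 -1.030e-01  1.243e-01]
```

Predicted edges (row 206, columns 275–372) match the picture, so the flange is centred in the jaws. Moving over the stand.

```bash
python3 -m crank '[{"x":0,"y":-0.05,"z":0,"turn":0},{"x":0,"y":-0.09,"z":0,"turn":0},{"x":0,"y":-0.103,"z":0.02,"turn":0},{"x":0,"y":-0.103,"z":0.04,"turn":0},{"x":0,"y":-0.103,"z":0.04,"turn":0},{"x":0,"y":-0.103,"z":0.04,"turn":0}]'
python3 -c "
from h import *
print(toolshift([.632,.0005,.0347]).round(4))
c,im=snap('wrist','w3')
print(pix(c,[.632,0,.072]))"
```

```text
time_s: 5.08
tool_pos: [0.6323, 0.001, 0.1203]
tool_rot: [180.0, -0.0, -179.8]
force: [0.2, -0.7, -0.8]
grip_width: 0.0545
grasp_force: 30.0
[ 0.0003 -0.0006  0.0856]
(np.float64(322.26472909415565), np.float64(229.5916195408094))
```

View pics/w3.png

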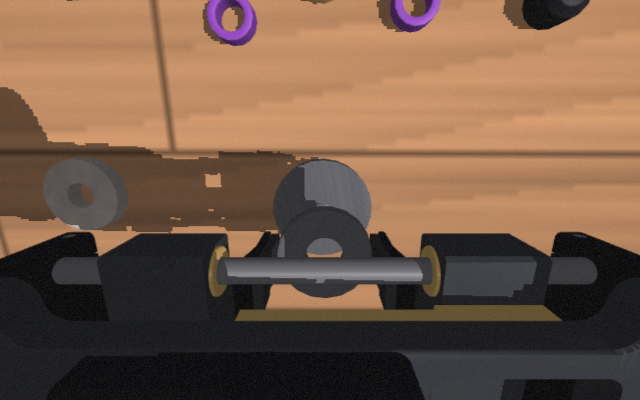

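The base spans columns 274–371 and the flange 278–371, aligned within about 1 mm sideways. Lowering, with a force check near the bottom.

```bash
python3 -m crank '[{"x":0,"y":0,"z":0.02,"turn":0},{"x":0,"y":0,"z":0.04,"turn":0},{"x":0,"y":0,"z":0.055,"turn":0},{"x":0,"y":0,"z":0.07,"turn":0},{"x":0,"y":0,"z":0.08,"turn":0},{"x":0,"y":0,"z":0.083,"turn":0},{"x":0,"y":0,"z":0.083,"turn":0},{"x":0,"y":0,"z":0.083,"turn":0}]'
```

```text
time_s: 6.12
tool_pos: [0.6328, -0.0014, 0.0383]
tool_rot: [180.0, 0.1, -180.0]
force: [-0.4, -0.5, -2.4]
grip_width: 0.0548
grasp_force: 30.0
```

```bash
python3 -m crank '[{"x":0,"y":0,"z":0.001,"turn":0},{"x":0,"y":0,"z":0.002,"turn":0},{"x":0,"y":0,"z":0.002,"turn":0},{"x":0,"y":0,"z":0.002,"turn":0}]'
```

```text
time_s: 6.62
tool_pos: [0.6322, -0.0013, 0.0356]
tool_rot: [180.0, 0.0, -180.0]
force: [-0.5, 0.3, -1.3]
grip_width: 0.0547
grasp_force: 30.0
```

```bash
python3 -m crank '[{"x":0,"y":0,"z":0.0005,"turn":0},{"x":0,"y":0,"z":0.001,"turn":0},{"x":0,"y":0,"z":0.0015,"turn":0},{"x":0,"y":0,"z":0.0015,"turn":0},{"x":0,"y":0,"z":0.0015,"turn":0}]'
```

```text
time_s: 7.25
tool_pos: [0.6322, -0.0013, 0.0346]
tool_rot: [180.0, 0.0, -180.0]
force: [-3.4, -0.6, 4.6]
grip_width: 0.0545
grasp_force: 30.0
```

Contact at 4.6 N upward, so the flange is on the base. Release, rise and head to the large wheel.

```bash
python3 -m crank '[{"x":0,"y":0,"z":0,"turn":0},{"x":0,"y":0,"z":0,"turn":0},{"x":0,"y":0,"z":0,"turn":0},{"x":0,"y":0,"z":-0.02,"turn":0},{"x":0,"y":0,"z":-0.07,"turn":0},{"x":0,"y":-0.02,"z":-0.11,"turn":0},{"x":0,"y":-0.07,"z":-0.125,"turn":0},{"x":0.004,"y":-0.12,"z":-0.125,"turn":0},{"x":0.008,"y":-0.17,"z":-0.125,"turn":0},{"x":0.013,"y":-0.214,"z":-0.125,"turn":0},{"x":0.013,"y":-0.214,"z":-0.125,"turn":0},{"x":0.013,"y":-0.214,"z":-0.125,"turn":0}]' 0.087 30
python3 - <<'E'
from h import *
c,im=snap("wrist","w4"); print(pix(c,[.619,-.215,.016]),pix(c,[.632,0,.026]),env.get_obs()["tool_pos"])
u,v=map(int,pix(c,[.619,-.215,.016])); U,V,ax=blob(im,u,v,40,grey); print(U,V,ax,onplane(c,U,V,.016))
print(toolshift(onplane(c,U,V,.021)))
E
```

```text
time_s: 8.75
tool_pos: [0.6197, -0.2146, 0.1601]
tool_rot: [180.0, 0.1, -180.0]
force: [0.4, 1.0, 0.4]
grip_width: 0.0872
grasp_force: 0.0
(np.float64(323.4360730182606), np.float64(197.78054171853202)) (np.float64(535.57900622703), np.float64(212.40866922107892)) [ 0.61997622 -0.21361264  0.15981082]
322.03181076049805 197.45599365234375 (62.41536331176758, 62.833370208740234) [ 0.61865384 -0.21645341  0.016     ]
[ 0.00268209 -0.00295608  0.13880431]
```

View pics/w4.png

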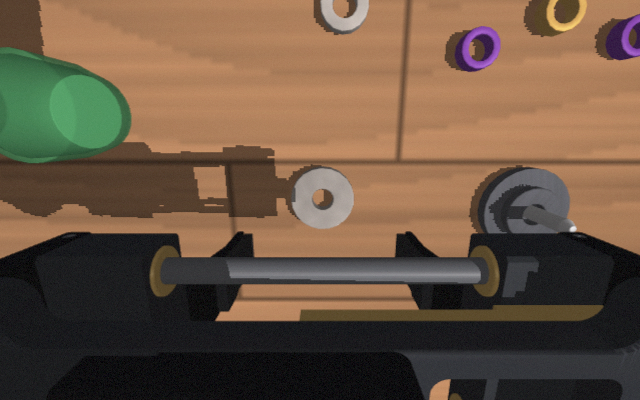

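Wrist view: the flange lies on the base around the arbor at (525,205), and the large wheel is at (322,197), centred between the fingers at (0.619, -0.216). Descend and grip.

```bash
python3 -m crank '[{"x":0.001,"y":-0.002,"z":0.04,"turn":0},{"x":0.001,"y":-0.002,"z":0.09,"turn":0},{"x":0.001,"y":-0.002,"z":0.12,"turn":0},{"x":0.001,"y":-0.002,"z":0.135,"turn":0},{"x":0.001,"y":-0.002,"z":0.138,"turn":0},{"x":0.001,"y":-0.002,"z":0.138,"turn":0},{"x":0.001,"y":-0.002,"z":0.138,"turn":0}]'
python3 -m crank '[{"x":0,"y":0,"z":0,"turn":0},{"x":0,"y":0,"z":0,"turn":0},{"x":0,"y":0,"z":0,"turn":0},{"x":0,"y":0,"z":0,"turn":0}]' 0.05 30
```

```text
time_s: 9.68
tool_pos: [0.6194, -0.2176, 0.0227]
tool_rot: [-180.0, 0.2, -180.0]
force: [0.2, -0.3, -0.5]
grip_width: 0.0871
grasp_force: 0.0
time_s: 10.18
tool_pos: [0.6183, -0.2173, 0.0213]
tool_rot: [180.0, 0.0, -180.0]
force: [-0.4, 0.7, 1.4]
grip_width: 0.0656
grasp_force: 30.0
```

```bash
python3 -m crank '[{"x":0,"y":0,"z":-0.03,"turn":0},{"x":0,"y":0,"z":-0.08,"turn":0},{"x":0,"y":0.02,"z":-0.11,"turn":0},{"x":-0.005,"y":0.07,"z":-0.12,"turn":0},{"x":-0.01,"y":0.12,"z":-0.12,"turn":0},{"x":-0.0135,"y":0.17,"z":-0.12,"turn":0},{"x":-0.0135,"y":0.205,"z":-0.12,"turn":0},{"x":-0.0135,"y":0.217,"z":-0.12,"turn":0},{"x":-0.0135,"y":0.217,"z":-0.12,"turn":0},{"x":-0.0135,"y":0.217,"z":-0.12,"turn":0},{"x":-0.0135,"y":0.217,"z":-0.12,"turn":0}]'
python3 - <<'E'
from h import *
o=env.get_obs(); c,im=snap("wrist","w5"); t=o["tool_pos"]; print(t)
f=t+[0,0,-.0053]
print("stone c/far/left/right",[np.round(pix(c,f+np.array([dx,dy,0])),1) for dx,dy in((0,0),(-.033,0),(0,-.033),(0,.033))])
b=np.array([.632,0,.014])
print("base c/far/left/right",[np.round(pix(c,b+np.array([dx,dy,0])),1) for dx,dy in((0,0),(-.045,0),(0,-.045),(0,.045))])
print(toolshift([.632,0,.0473]).round(4))
E
```

```text
time_s: 11.55
tool_pos: [0.6317, -0.0027, 0.1411]
tool_rot: [-180.0, 0.0, 179.8]
force: [-0.6, -0.7, -1.1]
grip_width: 0.0656
grasp_force: 30.0
[ 0.63168264 -0.00274379  0.14109277]
stone c/far/left/right [array([323.5, 255.7]), array([323.3, 199. ]), array([265.2, 255.9]), array([381.9, 255.5])]
base c/far/left/right [array([326.8, 203. ]), array([326.7, 156.5]), array([280.8, 203.1]), array([372.7, 202.8])]
[-0.0003  0.0024  0.0938]
```

View pics/w5.png

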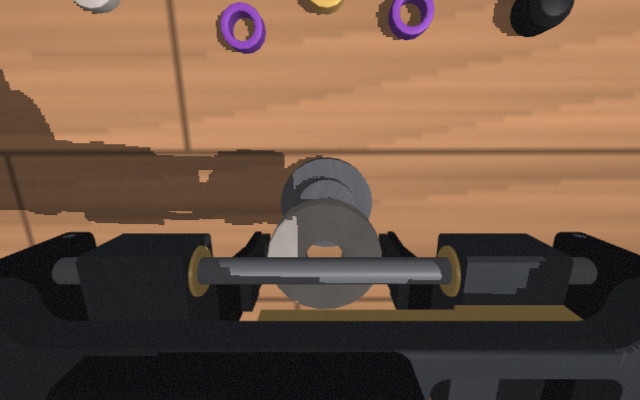

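Wrist view: wheel edges at columns 268–382 and far edge at row 199, and base at 282–372, all as predicted. I correct y by +2 mm and lower.

```bash
python3 -m crank '[{"x":0,"y":0.002,"z":0.02,"turn":0},{"x":0,"y":0.002,"z":0.04,"turn":0},{"x":0,"y":0.002,"z":0.06,"turn":0},{"x":0,"y":0.002,"z":0.075,"turn":0},{"x":0,"y":0.002,"z":0.085,"turn":0},{"x":0,"y":0.002,"z":0.091,"turn":0},{"x":0,"y":0.002,"z":0.091,"turn":0},{"x":0,"y":0.002,"z":0.091,"turn":0}]'
```

```text
time_s: 12.6
tool_pos: [0.6322, 0.0016, 0.0508]
tool_rot: [180.0, 0.1, -180.0]
force: [-0.1, -0.2, -1.1]
grip_width: 0.066
grasp_force: 30.0
```

```bash
python3 -m crank '[{"x":0,"y":0,"z":0.001,"turn":0},{"x":0,"y":0,"z":0.002,"turn":0},{"x":0,"y":0,"z":0.002,"turn":0},{"x":0,"y":0,"z":0.002,"turn":0}]'
```

```text
time_s: 13.1
tool_pos: [0.6317, 0.0017, 0.0481]
tool_rot: [180.0, 0.0, -180.0]
force: [-0.8, 0.0, -3.0]
grip_width: 0.0657
grasp_force: 30.0
```

```bash
python3 -m crank '[{"x":0,"y":0,"z":0.0005,"turn":0},{"x":0,"y":0,"z":0.001,"turn":0},{"x":0,"y":0,"z":0.0012,"turn":0},{"x":0,"y":0,"z":0.0012,"turn":0},{"x":0,"y":0,"z":0.0012,"turn":0}]'
```

```text
time_s: 13.72
tool_pos: [0.6317, 0.0016, 0.0473]
tool_rot: [180.0, 0.0, -180.0]
force: [-2.2, -0.9, 3.2]
grip_width: 0.0655
grasp_force: 30.0
```

Contact again. Release, rise and head to the brass collar.

```bash
python3 -m crank '[{"x":0,"y":0,"z":0,"turn":0},{"x":0,"y":0,"z":0,"turn":0},{"x":0,"y":0,"z":0,"turn":0},{"x":0,"y":0,"z":-0.02,"turn":0},{"x":0,"y":0,"z":-0.07,"turn":0},{"x":0.02,"y":0,"z":-0.1,"turn":0},{"x":0.06,"y":0,"z":-0.11,"turn":0},{"x":0.11,"y":0,"z":-0.11,"turn":0},{"x":0.16,"y":0,"z":-0.11,"turn":0},{"x":0.184,"y":-0.001,"z":-0.11,"turn":0},{"x":0.184,"y":-0.001,"z":-0.11,"turn":0},{"x":0.184,"y":-0.001,"z":-0.11,"turn":0}]' 0.087 30
python3 -m crank '[{"x":0,"y":0,"z":0,"turn":0},{"x":0,"y":0,"z":0,"turn":0},{"x":0,"y":0,"z":0,"turn":0}]' 0.055 30
python3 - <<'E'
from h import *
c,im=snap("wrist","w6"); p=pix(c,[.4475,.0005,.016]); print(p,env.get_obs()["tool_pos"])
U,V,ax=blob(im,int(p[0]),int(p[1]),35,brass); print(U,V,ax,onplane(c,U,V,.016)); P=onplane(c,U,V,.016);P[2]=.022
print(toolshift(P))
E
```

```text
time_s: 15.22
tool_pos: [0.4491, 0.0007, 0.1581]
tool_rot: [180.0, 0.2, -180.0]
force: [0.3, 0.4, -0.5]
grip_width: 0.0869
grasp_force: 0.0
time_s: 15.6
tool_pos: [0.4479, 0.0006, 0.1566]
tool_rot: [-180.0, -0.0, -180.0]
force: [0.3, -0.2, 0.1]
grip_width: 0.0648
grasp_force: 0.0
(np.float64(323.8309440477538), np.float64(199.11620195148208)) [0.44780934 0.00056504 0.15665102]Traceback (most recent call last):
  File "<stdin>", line 3, in <module>
  File "h.py", line 23, in blob
    n,l,s,_=cv2.connectedComponentsWithStats(m); i=1+np.argmax(s[1:,4])
                                                     ~~~~~~~~~^^^^^^^^^
    return _wrapfunc(a, 'argmax', axis=axis, out=out, **kwds)
    return bound(*args, **kwds)
ValueError: attempt to get argmax of an empty sequence
```

View pics/w6.png

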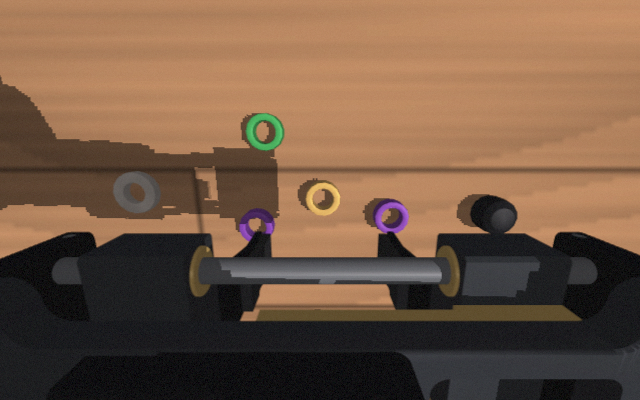

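Wrist view: brass ring at (322,198), right on its prediction; green (265,131), purple (257,223) and (391,217). The purples are at least 50 mm off sideways, which clears the 43 mm half-span of the fingers. Descend and grip.

```bash
python3 -m crank '[{"x":0,"y":-0.001,"z":0.04,"turn":0},{"x":0,"y":-0.001,"z":0.09,"turn":0},{"x":0,"y":-0.001,"z":0.12,"turn":0},{"x":0,"y":-0.001,"z":0.131,"turn":0},{"x":0,"y":-0.001,"z":0.1345,"turn":0},{"x":0,"y":-0.001,"z":0.1345,"turn":0},{"x":0,"y":-0.001,"z":0.1345,"turn":0}]' 0.055 30
python3 -m crank '[{"x":0,"y":0,"z":0,"turn":0},{"x":0,"y":0,"z":0,"turn":0},{"x":0,"y":0,"z":0,"turn":0},{"x":0,"y":0,"z":0,"turn":0}]' 0.02 30
```

```text
time_s: 16.52
tool_pos: [0.4487, -0.0003, 0.0235]
tool_rot: [180.0, 0.1, -180.0]
force: [0.1, 0.0, -0.1]
grip_width: 0.055
grasp_force: 0.0
time_s: 17.02
tool_pos: [0.4478, -0.0004, 0.0226]
tool_rot: [180.0, 0.0, -180.0]
force: [-0.5, 0.7, 2.3]
grip_width: 0.0341
grasp_force: 30.0
```

```bash
python3 -m crank '[{"x":0,"y":0,"z":-0.03,"turn":0},{"x":0,"y":0,"z":-0.08,"turn":0},{"x":-0.02,"y":0,"z":-0.12,"turn":0},{"x":-0.06,"y":0,"z":-0.137,"turn":0},{"x":-0.11,"y":0,"z":-0.137,"turn":0},{"x":-0.155,"y":0,"z":-0.137,"turn":0},{"x":-0.178,"y":0,"z":-0.137,"turn":0},{"x":-0.184,"y":0.0005,"z":-0.137,"turn":0},{"x":-0.184,"y":0.0005,"z":-0.137,"turn":0},{"x":-0.184,"y":0.0005,"z":-0.137,"turn":0},{"x":-0.184,"y":0.0005,"z":-0.137,"turn":0}]'
python3 - <<'E'
from h import *
o=env.get_obs(); c,im=snap("wrist","w7"); t=o["tool_pos"]; print(t)
f=t+[0,0,-.0066]
print("collar c/far/left/right",[np.round(pix(c,f+np.array([dx,dy,0])),1) for dx,dy in((0,0),(-.018,0),(0,-.018),(0,.018))])
for n,z,r in(("base",.014,.045),("stone",.042,.033),("tip",.072,.003)):
  b=np.array([.632,0,z])
  print(n,[np.round(pix(c,b+np.array([dx,dy,0])),1) for dx,dy in((0,0),(-r,0),(0,-r),(0,r))])
print(toolshift([.632,0,.0646]).round(4))
E
```

```text
time_s: 18.4
tool_pos: [0.6311, 0.0002, 0.1597]
tool_rot: [180.0, 0.0, -180.0]
force: [-0.2, -0.1, -0.7]
grip_width: 0.0339
grasp_force: 30.0
[6.31061841e-01 2.09659106e-04 1.59716967e-01]
collar c/far/left/right [array([323.6, 254.7]), array([323.5, 224.8]), array([292. , 254.7]), array([355.2, 254.7])]
base [array([323.6, 199.1]), array([323.6, 155.5]), array([280.5, 199.2]), array([366.8, 199.1])]
stone [array([323.6, 206.1]), array([323.6, 171.3]), array([288.8, 206.1]), array([358.4, 206. ])]
tip [array([323.5, 215.2]), array([323.5, 211.8]), array([320. , 215.2]), array([327.1, 215.2])]
[-0.0008 -0.0002  0.0951]
```

View pics/w7.png

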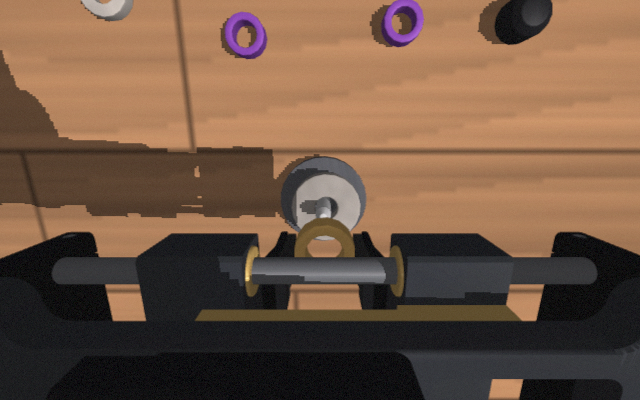

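Wrist view: flange and wheel are seated around the arbor, tip near (324,203)–(330,210). The collar spans columns about 294–355, but its far edge is at row about 219 against 225 predicted, so it may sit about 3 mm off along tool x. I'll measure this properly from the mask.

Run:
```python
from h import *
im=cv2.imread("pics/w7.png"); h=cv2.cvtColor(im,cv2.COLOR_BGR2HSV).astype(int)
for u in(316,324,332): print(u,[(v,*h[v,u]) for v in range(212,262,2)])
m=(h[...,0]>12)&(h[...,0]<32)&(h[...,1]>100); m[:210]=0;m[256:]=0;m[:,:288]=0;m[:,360:]=0
for v in range(216,256,4): 
    w=np.where(m[v])[0]; print(v,(w.min(),w.max(),len(w)) if len(w) else None)
a=cv2.resize(im[190:300,260:390],(780,660)[:2],interpolation=cv2.INTER_NEAREST); cv2.imwrite("pics/crop7.png",cv2.resize(a,(700,592)))
```

```text
316 [(212, np.int64(0), np.int64(8), np.int64(95)), (214, np.int64(150), np.int64(3), np.int64(92)), (216, np.int64(6), np.int64(11), np.int64(111)), (218, np.int64(18), np.int64(86), np.int64(110)), (220, np.int64(19), np.int64(143), np.int64(96)), (222, np.int64(19), np.int64(134), np.int64(101)), (224, np.int64(18), np.int64(143), np.int64(100)), (226, np.int64(19), np.int64(140), np.int64(115)), (228, np.int64(18), np.int64(139), np.int64(123)), (230, np.int64(18), np.int64(143), np.int64(118)), (232, np.int64(18), np.int64(140), np.int64(115)), (234, np.int64(18), np.int64(135), np.int64(117)), (236, np.int64(18), np.int64(144), np.int64(110)), (238, np.int64(10), np.int64(16), np.int64(142)), (240, np.int64(13), np.int64(113), np.int64(163)), (242, np.int64(13), np.int64(123), np.int64(168)), (244, np.int64(13), np.int64(119), np.int64(167)), (246, np.int64(13), np.int64(122), np.int64(163)), (248, np.int64(13), np.int64(120), np.int64(161)), (250, np.int64(13), np.int64(121), np.int64(162)), (252, np.int64(13), np.int64(124), np.int64(166)), (254, np.int64(13), np.int64(123), 
[... 2360 characters left out ...]
(13), np.int64(118), np.int64(160)), (250, np.int64(12), np.int64(123), np.int64(160)), (252, np.int64(13), np.int64(119), np.int64(167)), (254, np.int64(13), np.int64(121), np.int64(179)), (256, np.int64(12), np.int64(119), np.int64(184)), (258, np.int64(130), np.int64(15), np.int64(52)), (260, np.int64(100), np.int64(11), np.int64(67))]
216 None
220 (np.int64(313), np.int64(335), 23)
224 (np.int64(288), np.int64(359), 40)
228 (np.int64(288), np.int64(359), 56)
232 (np.int64(288), np.int64(359), 71)
236 (np.int64(295), np.int64(352), 45)
240 (np.int64(296), np.int64(353), 42)
244 (np.int64(295), np.int64(354), 56)
248 (np.int64(294), np.int64(354), 56)
252 (np.int64(294), np.int64(354), 58)
```

View pics/crop7.png

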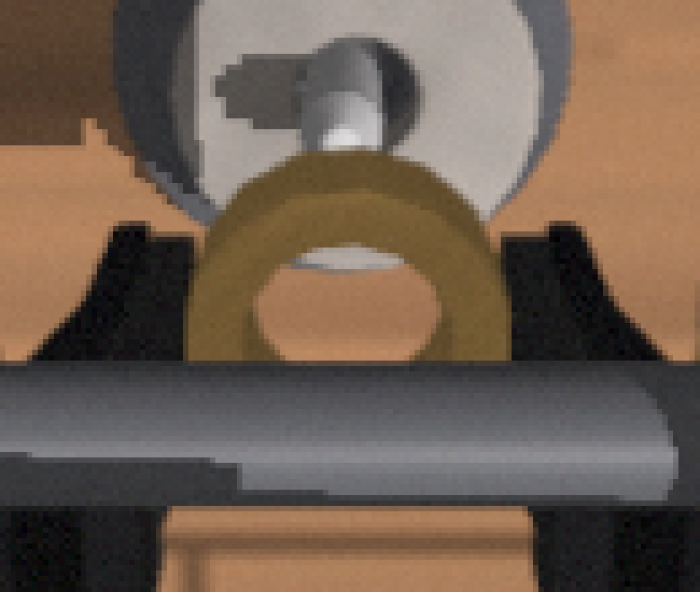

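The crop shows rows 218–225 are the collar's outer side and its top rim starts at 225, exactly as predicted, so it is centred. The arbor stands clear in the wheel's bore. Lower.

```bash
python3 -m crank '[{"x":-0.001,"y":0,"z":0.02,"turn":0},{"x":-0.001,"y":0,"z":0.04,"turn":0},{"x":-0.001,"y":0,"z":0.06,"turn":0},{"x":-0.001,"y":0,"z":0.075,"turn":0},{"x":-0.001,"y":0,"z":0.086,"turn":0},{"x":-0.001,"y":0,"z":0.0925,"turn":0},{"x":-0.001,"y":0,"z":0.0925,"turn":0},{"x":-0.001,"y":0,"z":0.0925,"turn":0}]'
```

```text
time_s: 19.45
tool_pos: [0.6332, 0.0002, 0.0676]
tool_rot: [180.0, 0.1, -180.0]
force: [-0.3, 0.9, -0.8]
grip_width: 0.0343
grasp_force: 30.0
```

```bash
python3 -m crank '[{"x":0,"y":0,"z":0.001,"turn":0},{"x":0,"y":0,"z":0.002,"turn":0},{"x":0,"y":0,"z":0.002,"turn":0},{"x":0,"y":0,"z":0.002,"turn":0}]'
```

```text
time_s: 19.95
tool_pos: [0.6327, 0.0002, 0.0649]
tool_rot: [180.0, 0.0, -180.0]
force: [0.5, -0.9, -0.9]
grip_width: 0.0342
grasp_force: 30.0
```

```bash
python3 -m crank '[{"x":0,"y":0,"z":0.0005,"turn":0},{"x":0,"y":0,"z":0.001,"turn":0},{"x":0,"y":0,"z":0.0012,"turn":0},{"x":0,"y":0,"z":0.0012,"turn":0},{"x":0,"y":0,"z":0.0012,"turn":0}]'
```

```text
time_s: 20.58
tool_pos: [0.6328, 0.0001, 0.0646]
tool_rot: [180.0, 0.0, -180.0]
force: [-2.1, 0.6, 5.9]
grip_width: 0.0343
grasp_force: 30.0
```

Contact. Release, rise and head to the cap.

```bash
python3 -m crank '[{"x":0,"y":0,"z":0,"turn":0},{"x":0,"y":0,"z":0,"turn":0},{"x":0,"y":0,"z":-0.02,"turn":0},{"x":0,"y":0,"z":-0.06,"turn":0},{"x":0.03,"y":0.03,"z":-0.09,"turn":0},{"x":0.07,"y":0.07,"z":-0.095,"turn":0},{"x":0.11,"y":0.11,"z":-0.095,"turn":0},{"x":0.145,"y":0.147,"z":-0.095,"turn":0},{"x":0.17,"y":0.172,"z":-0.095,"turn":0},{"x":0.17,"y":0.172,"z":-0.095,"turn":0},{"x":0.17,"y":0.172,"z":-0.095,"turn":0},{"x":0.17,"y":0.172,"z":-0.095,"turn":0}]' 0.06 30
python3 - <<'E'
from h import *
c,im=snap("wrist","w8"); p=pix(c,[.4625,.174,.018]); print(p,env.get_obs()["tool_pos"])
blk=lambda s:(s[...,2]<60)
U,V,ax=blob(im,int(p[0]),int(p[1])-10,30,blk); print(U,V,ax)
for z in(.0,.018):print(onplane(c,U,V,z))
E
```

```text
time_s: 22.08
tool_pos: [0.4637, 0.171, 0.1591]
tool_rot: [-180.0, 0.0, 179.9]
force: [0.5, -0.2, 0.8]
grip_width: 0.0603
grasp_force: 0.0
(np.float64(326.82175388258264), np.float64(198.07694487992921)) [0.46353492 0.17104104 0.15892254]
330.55896759033203 198.97443771362305 (35.30074691772461, 38.234657287597656)
[0.46779833 0.17822664 0.        ]
[0.46345755 0.17783388 0.018     ]
```

View pics/w8.png

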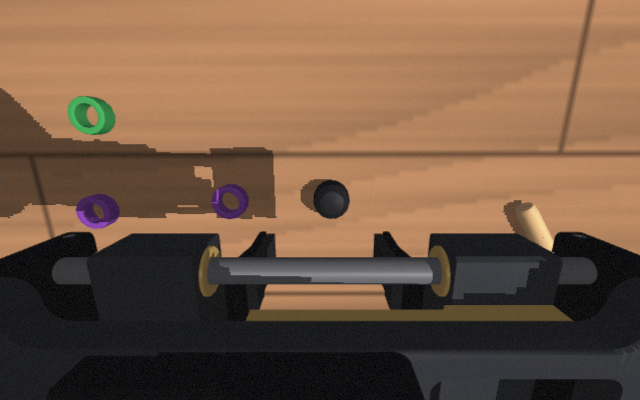

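Wrist view: the cap is at (331,199), about 38 mm wide, giving (0.464, 0.178). Its neighbours, the purple ring at (230,200) and the brush at (530,220), are well clear. Shift +7 mm in y, descend and grip gently.

```bash
python3 -m crank '[{"x":0,"y":0.007,"z":0.04,"turn":0},{"x":0,"y":0.007,"z":0.09,"turn":0},{"x":0,"y":0.007,"z":0.12,"turn":0},{"x":0,"y":0.007,"z":0.133,"turn":0},{"x":0,"y":0.007,"z":0.137,"turn":0},{"x":0,"y":0.007,"z":0.137,"turn":0},{"x":0,"y":0.007,"z":0.137,"turn":0}]' 0.06 20
python3 -m crank '[{"x":0,"y":0,"z":0,"turn":0},{"x":0,"y":0,"z":0,"turn":0},{"x":0,"y":0,"z":0,"turn":0},{"x":0,"y":0,"z":0,"turn":0}]' 0.025 20
```

```text
time_s: 23.0
tool_pos: [0.4636, 0.1795, 0.0229]
tool_rot: [179.9, 0.1, -180.0]
force: [0.0, -0.0, 0.5]
grip_width: 0.0603
grasp_force: 0.0
time_s: 23.5
tool_pos: [0.4627, 0.1792, 0.0219]
tool_rot: [180.0, 0.0, -180.0]
force: [1.0, -0.6, 2.1]
grip_width: 0.0379
grasp_force: 20.0
```

```bash
python3 -m crank '[{"x":0,"y":0,"z":-0.03,"turn":0},{"x":0,"y":0,"z":-0.08,"turn":0},{"x":-0.02,"y":-0.02,"z":-0.12,"turn":0},{"x":-0.055,"y":-0.055,"z":-0.138,"turn":0},{"x":-0.09,"y":-0.095,"z":-0.138,"turn":0},{"x":-0.125,"y":-0.13,"z":-0.138,"turn":0},{"x":-0.15,"y":-0.16,"z":-0.138,"turn":0},{"x":-0.165,"y":-0.175,"z":-0.138,"turn":0},{"x":-0.169,"y":-0.179,"z":-0.138,"turn":0},{"x":-0.169,"y":-0.179,"z":-0.138,"turn":0},{"x":-0.169,"y":-0.179,"z":-0.138,"turn":0},{"x":-0.169,"y":-0.179,"z":-0.138,"turn":0}]'
python3 - <<'E'
from h import *
o=env.get_obs(); c,im=snap("wrist","w9"); t=o["tool_pos"]; print(t)
f=t+[0,0,-.022+.018]
print("cap shoulder c/far/left/right",[np.round(pix(c,f+np.array([dx,dy,0])),1) for dx,dy in((0,0),(-.019,0),(0,-.019),(0,.019))])
print("cap bottom far",np.round(pix(c,t+[-.019,0,-.022]),1))
for n,z,r in(("stone",.042,.033),("collar",.058,.018),("tip",.072,.003)):
  b=np.array([.632,0,z])
  print(n,[np.round(pix(c,b+np.array([dx,dy,0])),1) for dx,dy in((0,0),(-r,0),(0,-r),(0,r))])
print(toolshift([.632,0,.0799]).round(4))
E
```

```text
time_s: 25.0
tool_pos: [0.6313, 0.0013, 0.1598]
tool_rot: [180.0, 0.0, -179.9]
force: [-0.1, 0.3, -1.1]
grip_width: 0.0377
grasp_force: 20.0
[0.63127343 0.00130124 0.15981425]
cap shoulder c/far/left/right [array([323.5, 256.6]), array([323.5, 224.5]), array([289.6, 256.6]), array([357.3, 256.7])]
cap bottom far [323.6 215. ]
stone [array([322.4, 205.8]), array([322.3, 171.1]), array([287.6, 205.8]), array([357.2, 205.8])]
collar [array([322.3, 210.4]), array([322.3, 190.7]), array([302.1, 210.4]), array([342.4, 210.4])]
tip [array([322.2, 214.9]), array([322.2, 211.5]), array([318.6, 214.9]), array([325.7, 214.9])]
[-0.0006 -0.0011  0.08  ]
```

View pics/w9.png

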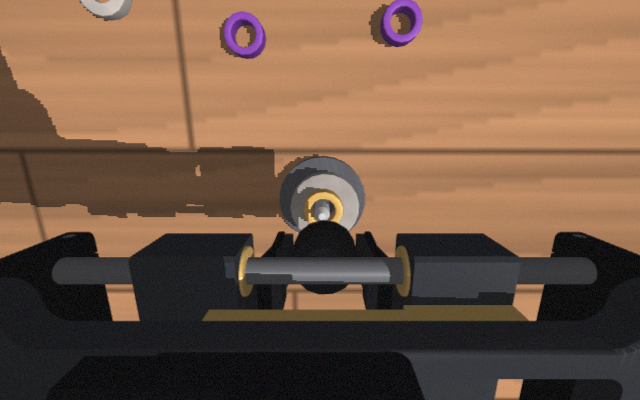

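Wrist view: collar seated round the arbor at (323,210), far rim at row 191 as predicted. The cap's far silhouette looks to be near row 220, where 215 is expected. I'll measure it by mask.

Run:
```python
from h import *
im=cv2.imread("pics/w9.png"); g=im.max(2)
for u in(312,318,324,330,336): print(u,list(g[210:240:2,u]))
g=im.max(2)
for v in (225,228,231,234,240,246,252,256): 
    print(v, list(g[v,280:372:4]))
c=imaging.get_calibration("wrist");t=env.get_obs()["tool_pos"]
for k in(0,.002,.004): print(k,[np.round(pix(c,t+[-.019+k,0,z]),1)[1] for z in(-.022,-.004)])
a=cv2.convertScaleAbs(im[190:300,260:390],alpha=3); cv2.imwrite("pics/crop9.png",cv2.resize(a,(700,592),interpolation=cv2.INTER_NEAREST))
```

```text
312 [np.uint8(84), np.uint8(98), np.uint8(100), np.uint8(100), np.uint8(244), np.uint8(238), np.uint8(155), np.uint8(17), np.uint8(27), np.uint8(20), np.uint8(20), np.uint8(22), np.uint8(22), np.uint8(24), np.uint8(23)]
318 [np.uint8(106), np.uint8(105), np.uint8(111), np.uint8(147), np.uint8(128), np.uint8(103), np.uint8(21), np.uint8(19), np.uint8(13), np.uint8(23), np.uint8(27), np.uint8(21), np.uint8(19), np.uint8(22), np.uint8(21)]
324 [np.uint8(174), np.uint8(184), np.uint8(216), np.uint8(223), np.uint8(211), np.uint8(83), np.uint8(12), np.uint8(17), np.uint8(22), np.uint8(24), np.uint8(22), np.uint8(18), np.uint8(23), np.uint8(25), np.uint8(25)]
330 [np.uint8(49), np.uint8(66), np.uint8(76), np.uint8(96), np.uint8(105), np.uint8(131), np.uint8(21), np.uint8(18), np.uint8(24), np.uint8(19), np.uint8(20), np.uint8(24), np.uint8(23), np.uint8(28), np.uint8(24)]
336 [np.uint8(196), np.uint8(204), np.uint8(217), np.uint8(225), np.uint8(229), np.uint8(231), np.uint8(132), np.uint8(22), np.uint8(21), np.uint8(21), np.uint8(22), np.uint8(24), np.uint8(22), np.uint8(22), np.uint8(22)]

[... 2079 characters left out ...]
27), np.uint8(18), np.uint8(24), np.uint8(31), np.uint8(29), np.uint8(25), np.uint8(34), np.uint8(23), np.uint8(29), np.uint8(22), np.uint8(22), np.uint8(25), np.uint8(26), np.uint8(28), np.uint8(21), np.uint8(22), np.uint8(24), np.uint8(26)]
256 [np.uint8(26), np.uint8(31), np.uint8(29), np.uint8(27), np.uint8(26), np.uint8(28), np.uint8(19), np.uint8(25), np.uint8(30), np.uint8(27), np.uint8(30), np.uint8(28), np.uint8(29), np.uint8(26), np.uint8(27), np.uint8(22), np.uint8(20), np.uint8(24), np.uint8(24), np.uint8(16), np.uint8(21), np.uint8(28), np.uint8(29)]
0 [np.float64(215.0), np.float64(224.6)]
0.002 [np.float64(218.2), np.float64(228.1)]
0.004 [np.float64(221.3), np.float64(231.5)]
```

View pics/crop9.png

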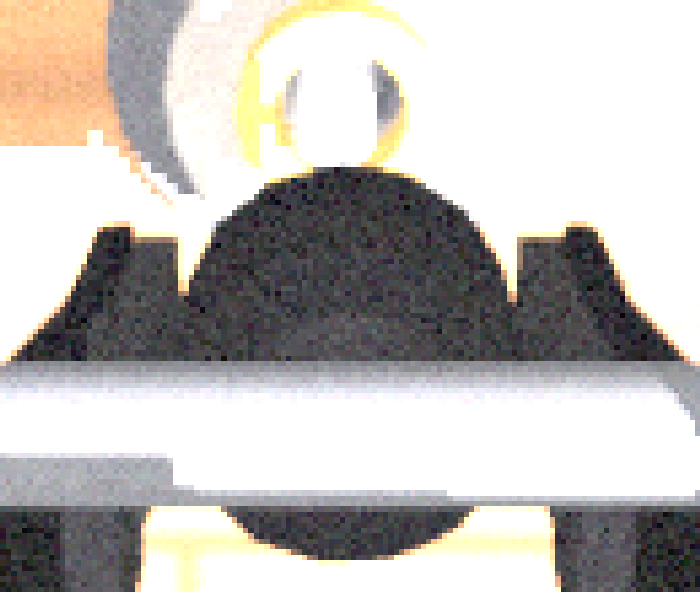

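Run:
```python
from h import *
c=imaging.get_calibration("wrist");t=env.get_obs()["tool_pos"]
dome=[(19,z) for z in(0,18)]+[(19*np.cos(a),18+13*np.sin(a)) for a in np.linspace(0,1.5,12)]
for k in(0,.002,.003,.004,.005):
    far=min(pix(c,t+[-r/1e3+k,0,-.022+z/1e3])[1] for r,z in dome); near=max(pix(c,t+[r/1e3+k,0,-.022+z/1e3])[1] for r,z in dome)
    print(k,round(far,1),round(near,1))
print(t)
```

```text
0 215.0 289.4
0.002 218.2 292.6
0.003 219.8 294.1
0.004 221.3 295.7
0.005 222.9 297.3
[0.63141037 0.0010922  0.15986497]
```

Both edges (rows 220.5 and 294) say the cap sits 3 mm toward +x in the jaws, so I offset the tool by that much (tool x +2.6 mm, y -1 mm) and lower.

```bash
python3 -m crank '[{"x":0.0026,"y":-0.001,"z":0.01,"turn":0},{"x":0.0026,"y":-0.001,"z":0.03,"turn":0},{"x":0.0026,"y":-0.001,"z":0.045,"turn":0},{"x":0.0026,"y":-0.001,"z":0.058,"turn":0},{"x":0.0026,"y":-0.001,"z":0.069,"turn":0},{"x":0.0026,"y":-0.001,"z":0.077,"turn":0},{"x":0.0026,"y":-0.001,"z":0.077,"turn":0},{"x":0.0026,"y":-0.001,"z":0.077,"turn":0}]'
```

```text
time_s: 26.05
tool_pos: [0.6295, -0.0009, 0.0832]
tool_rot: [180.0, 0.1, -180.0]
force: [-1.0, 0.5, -0.1]
grip_width: 0.0378
grasp_force: 20.0
```

```bash
python3 -m crank '[{"x":0,"y":0,"z":0.001,"turn":0},{"x":0,"y":0,"z":0.002,"turn":0},{"x":0,"y":0,"z":0.002,"turn":0},{"x":0,"y":0,"z":0.002,"turn":0}]'
```

```text
time_s: 26.55
tool_pos: [0.6291, -0.0009, 0.0807]
tool_rot: [180.0, 0.0, -180.0]
force: [0.4, -0.1, -0.8]
grip_width: 0.0375
grasp_force: 20.0
```

```bash
python3 -m crank '[{"x":0,"y":0,"z":0.0005,"turn":0},{"x":0,"y":0,"z":0.001,"turn":0},{"x":0,"y":0,"z":0.0013,"turn":0},{"x":0,"y":0,"z":0.0013,"turn":0},{"x":0,"y":0,"z":0.0013,"turn":0}]'
```

```text
time_s: 27.18
tool_pos: [0.6292, -0.0008, 0.0799]
tool_rot: [180.0, 0.0, -180.0]
force: [-1.9, 0.2, 6.1]
grip_width: 0.0379
grasp_force: 20.0
```

Contact at the expected height. Release, rise straight up and move aside, then check with the fixed cameras.

```bash
python3 -m crank '[{"x":0,"y":0,"z":0,"turn":0},{"x":0,"y":0,"z":0,"turn":0},{"x":0,"y":0,"z":0,"turn":0},{"x":0,"y":0,"z":-0.02,"turn":0},{"x":0,"y":0,"z":-0.06,"turn":0},{"x":0,"y":0.04,"z":-0.1,"turn":0},{"x":0,"y":0.09,"z":-0.11,"turn":0},{"x":0,"y":0.14,"z":-0.11,"turn":0},{"x":0,"y":0.19,"z":-0.11,"turn":0},{"x":0,"y":0.23,"z":-0.11,"turn":0},{"x":0,"y":0.23,"z":-0.11,"turn":0}]' 0.06 20
python3 - <<'E'
from h import *
_,s=snap("side"); _,t=snap("top"); c=imaging.get_calibration("side")
print("cap top pred",pix(c,[.632,0,.089]))
a=cv2.resize(s[130:250,280:460],(540,360),interpolation=cv2.INTER_CUBIC); b=cv2.resize(t[120:260,220:430],(540,240)[:2]); cv2.imwrite("pics/fin.png",np.vstack([a,b]))
E
```

```text
time_s: 28.55
tool_pos: [0.6279, 0.235, 0.1905]
tool_rot: [179.8, 0.0, -179.6]
force: [-0.6, 0.1, 0.1]
grip_width: 0.0601
grasp_force: 0.0
cap top pred (np.float64(359.2903619323421), np.float64(163.3872932483443))
```

View pics/fin.png

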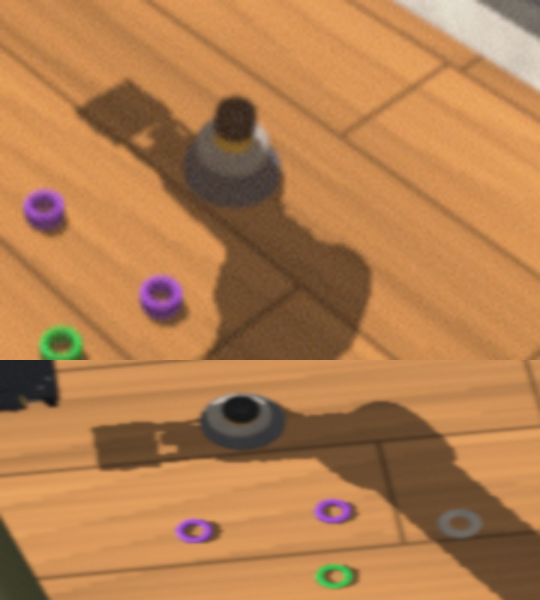

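The picture shows the full pack upright: base, flange, wheel, brass band, and the black cap level on top at crop (235,118). The spare and the look-alike rings have not moved. Handing in.

```bash
python3 -c "
from cell import env
print(env.sign_off())"
```

```text
the job is handed in; nothing more can be done
None
```

The wheel pack is made up on the arbor in the order asked (flange, large wheel, brass collar, domed cap), with each piece lowered until it touched before I let go; the job was handed in at about 29 s, and I never moved the spare wheel, vase or brush.

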